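# Set out a sealed exhibit tube for its scale photograph

### The job

Set out the sealed exhibit tube for its scale photograph without pinching or lifting anything: push the tube with the fingertips so that it rolls sideways across the white photo board, until it rests on the black line, lying along it, centred over it and between its ends. Only then push the sliding scale at the right of the board fully home towards the tube, leaving the tube resting on the line. Leave the small things lying round the board where they are.

Things in the scene. Friction and masses are not known exactly. Their poses are not given: they have to be found in the camera images.
- photo_board: White photo board fixed to the bench, 250 mm along its x (away from the robot), 310 mm along its y (to the left), 10 mm thick, turned up to 15 degrees. Origin at the centre of its underside, on the bench; z up. A black line 3 mm wide and 230 mm long, with a cross bar at each end, runs along the board's x over the origin (y = 0). The tube lies left of it (y > 0), the sliding scale right (y < 0).
- line_middle (a point): Middle of the black line, on the top of the board, 10 mm above the bench; axes as the board's.
- exhibit_tube: Clear sealed tube with orange caps, an awl inside. 170 mm long; caps 30 mm in diameter, 20 mm long; clear body 27 mm in diameter. Origin at its centre on its axis, 15 mm above the board; x runs along it, y and z turn as it rolls. 90 to 168 g. Stops soon after a slow push; pushed at one end it rolls on rather than turns. Starts 70 to 105 mm left of the line, up to 9 degrees askew.
- scale_bar (a joint): Travel of the sliding scale along the board's y, m: 0 is fully back, away from the line, 0.060 is fully home at its end stop; starts between 0 and 0.02. Stays where it is left; about 2 N of friction. Home, its near edge is 25 mm from the line.
- scale_push (a point): Middle of the outer (right) long side of the sliding scale, the face to push towards board +y, 8.5 mm above the board's top. The scale is a black bar 210 mm long (board x), 28 mm wide and 13 mm high, 2 mm clear of the board, with a white strip of tick marks and, at the middle of its outer side, a red tab 34 mm long that stands 12 mm above it. Axes as the board's.
- loupe: Folding loupe, 28x60x19 mm, lying on the bench left of the board; origin under its centre. To be left alone.
- marker: Blue and white marker pen, 17x135x16 mm, lying on the bench left of the board; origin under its centre. To be left alone.
- padlock: Brass padlock, 60x42x14 mm, lying flat on the bench right of the board; origin under its centre. To be left alone.
- tag_bundle: Bundle of buff card tags, 31x61x10 mm, lying on the bench right of the board; origin under its centre. To be left alone.

How it is judged:
On the way, in this order (a step that is already met when the one before it is completed fails the run):
1. the tube has rolled: it has turned about its own axis by more than 70 degrees, with the scale still back (angle between exhibit_tube's own z axis and vertical above 1.22 rad and value of joint scale_bar below 0.03 m), for 0.05 s.
2. the tube rests on the line (within 5 mm and 4 degrees, between the line's ends) while the scale is still back (y of exhibit_tube in the frame of photo_board between -0.005 and 0.005 m and x of exhibit_tube in the frame of photo_board between -0.03 and 0.03 m and angle between the x axis of exhibit_tube and the x axis of photo_board, either way round below 0.07 rad and height (world z) of exhibit_tube between 0.022 and 0.029 m and linear speed of exhibit_tube below 0.01 m/s and value of joint scale_bar below 0.03 m), for 0.3 s.
At the end, for the whole second after the job is handed in: The tube rests on the board with its axis within 5 mm of the line's middle and within 4 degrees (0.07 rad) of its direction, its centre within 30 mm of the line's middle along the line; the scale is within 4 mm of its end stop; the tube is at rest (y of exhibit_tube in the frame of photo_board between -0.005 and 0.005 m and x of exhibit_tube in the frame of photo_board between -0.03 and 0.03 m and angle between the x axis of exhibit_tube and the x axis of photo_board, either way round below 0.07 rad and height (world z) of exhibit_tube between 0.022 and 0.029 m and linear speed of exhibit_tube below 0.01 m/s and value of joint scale_bar above 0.056 m); the robot touches nothing.
It fails at once if the tube is lifted off the board (its centre more than 12 mm above its resting height) (height (world z) of exhibit_tube above 0.037 m).
It fails at once if a bystander (loupe, marker, padlock or tag bundle) is moved by more than 20 mm (distance of any of loupe, marker, padlock, tag_bundle from where it was at the start of the episode above 0.02 m).
It also fails if it takes over 58 s, if anything falls off the work surface, if the arm or the gripper's body presses on something with over 40 N, if the wrist force passes 120 N, or if a joint passes its speed limit or range.

### The arm

A 6-joint arm with a two-finger parallel gripper is mounted at the origin on a cart in front of the work surface, level with it; the furniture and walls round the work are solid. World frame = base frame: x ahead of the robot, y to its left, z up, the work surface at z = 0. Lengths are in m, angles in rad, forces in N, time in s.
With the tool pointing down it reaches from about 0.3 to 0.85 m from the base axis. Payload 4.2 kg.
Tool frame: the origin (TCP) lies midway between the tips of the shut fingers; the grasp point (between the pads) lies 19 mm behind it; y points along the fingers, z is the direction in which the jaws open and shut, and the axes are right-handed (so a half turn about y gives the same grasp; the last joint's range is limited). The gripper opens to 91 mm and grips with 3 to 60 N. Pads are 32 mm wide; open, the fingers measure 118 mm over their backs; the gripper's body (76 mm by 178 mm) begins 60 mm behind the grasp point.
Start: joints at [1.161, 0.32, 1.565, -0, 1.257, -0.02], TCP at [0.219, 0.532, 0.214] pointing down, gripper open.
Joint ranges: [-3.11, 3.11], [-0.84, 2.01], [0.21, 2.61], [-1.34, 4.49], [0.05, 2.63], [-2.56, 2.56]. Speed limits (rad/s): [2.57, 2.57, 3.14, 3.14, 3.14, 3.14].

### API

Orientations are given as a unit quaternion [w, x, y, z].
In Python, from workcell import * gives the robot as it stands.
- The arm moves only by the tool move_arm, never from a script. Its argument "deltas" is a list of rows, each an object of numbers: "dx", "dy", "dz": the shift along the world's x, y, z in m; "rx", "ry", "rz": the turn, a rotation vector about the world's x, y, z in rad. A call has exactly 8 rows; each row shifts and turns the commanded pose from where the row before left it; what a row does not reach is not made up. A row lasts 1/12 s, in which the tool goes at most 41.7 mm and 7.16 degrees, less where a joint would pass 70% of its speed; a pose out of reach is approached as far as the arm can. A call is refused whole if a number of a shift passes 0.0417 or a number of a turn 0.125, either way. A call with a gripper value outside its range is refused whole. "fingers" is the closure, from 0 (fully open) to 1 (shut), set as the call begins (left out, the last holds). The fingers move at their own pace and stop on an object; the grip force is fixed at half the most. Time passes only in rows, so rows that do not move let the fingers close, or fill a call up. It gives the time, the measured TCP pose, the force and the opening at its end, in the units of the state.
- get_obs(): the state, without advancing time (a new reading comes with each control period).
- snapshot(name): name is "side" or "top" or "wrist"; returns a dict with "color" (420x560x3 uint8, red, green, blue), "depth" (420x560 float32, m along the optical axis (not along the pixel's ray), 0 where there is no reading), "mtx" (3x3 intrinsics, pixels), "world_to_cam" (4x4, takes a point from world to camera coordinates). Camera axes: x right, y down, z forward; pixel columns grow to the right and rows downward; lengths in m; the calibration is good to about 2 mm. The wrist camera is an equidistant fisheye: a pixel r from the principal point sees the ray r / f radians off the axis. A picture is of the moment at which its call begins.
- close_job(): hands the job in, once; it reports no verdict.
The state is a dict: "time": time; "q": joint angles; "joint_velocities": joint speeds; "joint_torque": joint torques, N m; "tool_pos": TCP position; "tool_rot": TCP orientation; "force": force on the tool from outside, world axes, zero at the start; "moment": the same for the moment, N m; "opening": finger opening in m.
Only numpy, scipy, OpenCV 4.12 (cv2) and the standard library are available. Lean on these libraries where they do the work, as an engineer would, in place of code of your own. Each camera call takes 0.05 s, during which the arm holds its last target.

## Working session

There is one attempt and no reset: what is moved stays moved. The work goes in short steps, Python scripts to look and compute and a tool call to move; the robot and the scene stay as the last step left them, time stands still between calls to the robot, and variables do not carry over. Pictures are saved under pics/ and viewed, and the job is handed in when it is done.

Besides the shell and the picture viewer there is one more tool, called after "Call:" as a command line: name --argument value ..., lists and objects as JSON in quotes. move_arm: Moves the arm, as the interface text tells. Its arguments: {"type":"object","properties":{"deltas":{"type":"array"},"fingers":{"type":"number"}},"required":["deltas"]}

```bash
ls; mkdir -p pics; python3 - <<'E'
from workcell import *
import cv2,pickle
o=get_obs();print(o)
for n in("top","side","wrist"):
    s=snapshot(n);pickle.dump(s,open(f'pics/{n}0.pkl','wb'));cv2.imwrite(f'pics/{n}0.png',s['color'][:,:,::-1]);print(n,s['mtx'],s['world_to_cam'])
E
```

```text
pics
{'time': 0.0, 'q': array([ 1.16101205e+00,  3.20324130e-01,  1.56567978e+00, -2.32209196e-05,
        1.25741489e+00, -1.99952475e-02]), 'joint_velocities': array([-0.0002163 , -0.00086439, -0.00027454, -0.00031656,  0.00157859,
       -0.00183176]), 'joint_torque': array([-1.22721027e-03, -4.12451971e+01, -2.31973153e+01,  7.23575405e-02,
        4.59130865e-02, -1.55347552e-04]), 'tool_pos': array([0.21829552, 0.53139714, 0.21310149]), 'tool_rot': array([-0.69308766,  0.69435257, -0.13706796,  0.13680786]), 'force': array([0.36298385, 0.13165478, 0.410993  ]), 'moment': array([-0.03407004,  0.02761272, -0.03298697]), 'opening': 0.0910568334799297}
top [[390.22790223   0.         282.42598505]
 [  0.         390.22790223 214.95497671]
 [  0.           0.           1.        ]] [[ 0.01614279 -0.99981716 -0.01024952  0.09752295]
 [-0.99447072 -0.01499095 -0.10393874  0.53031108]
 [ 0.10376608  0.01187071 -0.99453089  0.85099594]
 [ 0.          0.          0.          1.        ]]
side [[534.23941003   0.         272.80982542]
 [  0.         534.23941003 205.83008952]
 [  0.           0.           1.        ]] [[-0.93980211  0.34096686  0.02266268  0.45564433]
 [ 0.13819965  0.43989635 -0.88735115 -0.08579181]
 [-0.31252656 -0.83080251 -0.46053701  1.53074963]
 [ 0.          0.          0.          1.        ]]
wrist [[325.1922621    0.         279.65736166]
 [  0.         325.1922621  209.61040118]
 [  0.           0.           1.        ]] [[ 0.38075895  0.92467123 -0.00239741 -0.57327989]
 [ 0.89460083 -0.3677183   0.25391458 -0.02807093]
 [ 0.23390593 -0.09882497 -0.96722368  0.39147785]
 [ 0.          0.          0.          1.        ]]
```

View pics/top0.png

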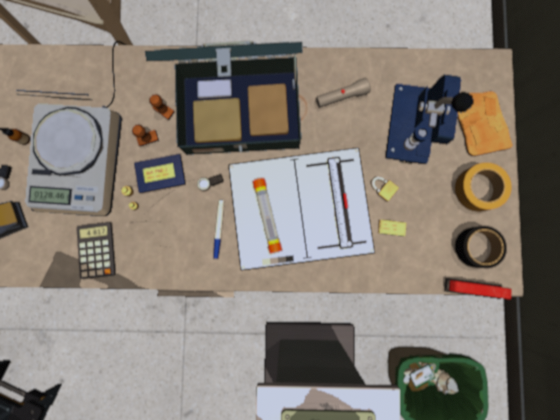

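View pics/side0.png

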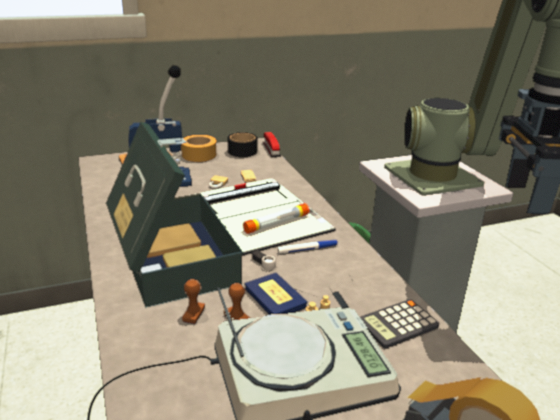

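View pics/wrist0.png

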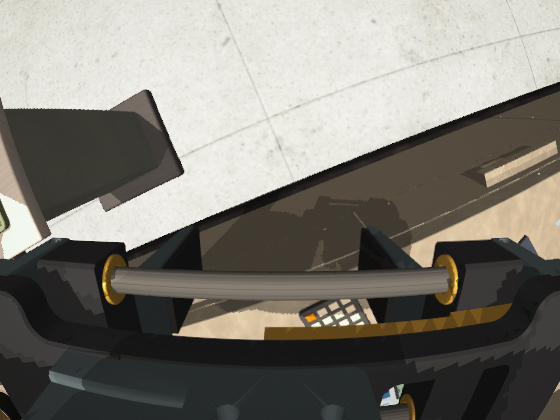

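The top view shows the board centred near (301,209), the tube from (259,182) to (275,248), the line near x≈300, and the scale near x≈342 with its red tab on the right. The marker and loupe are to the left, the padlock and tags to the right. I'll enlarge it.

```bash
python3 - <<'E'
import pickle,cv2
s=pickle.load(open('pics/top0.pkl','rb'))
c=s['color'][140:275,200:410,::-1]
c=cv2.resize(c,None,fx=3.8,fy=3.8,interpolation=cv2.INTER_CUBIC)
cv2.imwrite('pics/crop0.png',c);print(c.shape)
E
```

```text
(513, 798, 3)
```

View pics/crop0.png

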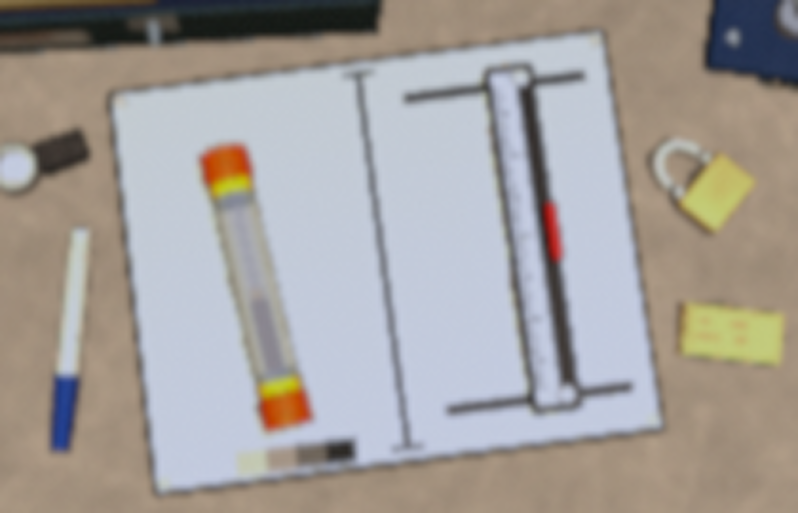

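```bash
cat > h.py <<'E'
import numpy as np,cv2
def px2w(s,uv,z):
    K=s['mtx'];T=s['world_to_cam'];R=T[:3,:3];c=-R.T@T[:3,3]
    uv=np.atleast_2d(uv).astype(float)
    d=(np.linalg.inv(K)@np.c_[uv,np.ones(len(uv))].T).T@R
    return c+d*((z-c[2])/d[:,2])[:,None]
def w2px(s,p):
    p=np.atleast_2d(p);T=s['world_to_cam'];q=p@T[:3,:3].T+T[:3,3];q=q@s['mtx'].T;return q[:,:2]/q[:,2:]
def c2p(c,x0=200,y0=140,f=3.8): return (np.atleast_2d(c)+.5)/f-.5+[x0,y0]
class B:
    def __init__(s,o,yaw): s.o=np.array(o);s.yaw=yaw;s.ex=np.array([np.cos(yaw),np.sin(yaw)]);s.ey=np.array([-np.sin(yaw),np.cos(yaw)])
    def to(s,p): d=np.atleast_2d(p)[:,:2]-s.o;return np.c_[d@s.ex,d@s.ey]
    def w(s,x,y): return s.o+x*s.ex+y*s.ey
E
python3 - <<'E'
import pickle;from h import *
s=pickle.load(open('pics/top0.pkl','rb'))
cor=px2w(s,c2p([(111,91),(603,30),(663,428),(158,493)]),.01)
ln=px2w(s,c2p([(359,74),(407,447)]),.01)
print('cor',cor,cor.mean(0));d=ln[0]-ln[1];print('line',ln,ln.mean(0),np.linalg.norm(d),np.degrees(np.arctan2(d[1],d[0])))
for a,b in((1,0),(2,3)):
    e=cor[b]-cor[a];print(np.linalg.norm(e),np.degrees(np.arctan2(-e[0],e[1])))
yaw=np.arctan2(d[1],d[0]);b=B(ln.mean(0)[:2],yaw)
t=px2w(s,c2p([(224,148),(288,428)]),.025);print('tube',t,b.to(t))
e=t[0]-t[1];print(np.linalg.norm(e),np.degrees(np.arctan2(e[1],e[0])-yaw))
sc=px2w(s,c2p([(488,70),(528,68),(538,409),(577,405)]),.025);print('scale',b.to(sc))
tab=px2w(s,c2p([(545,203),(557,203),(553,261),(563,260)]),.037);print('tab',tab,b.to(tab))
for n,u in dict(lo=(15,168),lo2=(85,148),mk=(80,230),mk2=(60,450),pad=(690,185),tags=(730,335)).items(): p=px2w(s,c2p(u),.01);print(n,p[0],b.to(p))
E
```

```text
cor [[ 0.64933302  0.23306538  0.01      ]
 [ 0.69171671 -0.06878973  0.01      ]
 [ 0.44856289 -0.1035984   0.01      ]
 [ 0.40508617  0.19751391  0.01      ]] [0.5486747  0.06454779 0.01      ]
line [[0.66206168 0.08086577 0.01      ]
 [0.43479729 0.04920442 0.01      ]] [0.54842948 0.0650351  0.01      ] 0.22945924988726005 7.931117042256153
0.3048161451895904 7.9926896975458535
0.304234861137062 8.215987700956552
tube [[0.61177838 0.16165417 0.025     ]
 [0.44483822 0.12015361 0.025     ]] [[ 0.07607468  0.08695384]
 [-0.09499499  0.06888507]]
0.1720212621209317 6.029356749516539
scale [[ 0.10377766 -0.07676622]
 [ 0.10199593 -0.10085036]
 [-0.10191303 -0.07863067]
 [-0.10238929 -0.10171793]]
tab [[ 0.57915888 -0.02929079  0.037     ]
 [ 0.57926118 -0.03635083  0.037     ]
 [ 0.54479444 -0.03397911  0.037     ]
 [ 0.54547296 -0.03983858  0.037     ]] [[ 0.01742015 -0.09766374]
 [ 0.0165473  -0.10467037]
 [-0.0172625  -0.09756553]
 [-0.01739897 -0.10346258]]
lo [0.60053921 0.29039304 0.01      ] [[0.08270672 0.21601209]]
lo2 [0.61355738 0.2479196  0.01      ] [[0.08973978 0.17214864]]
mk [0.56286501 0.24933242 0.01      ] [[0.03972724 0.18054261]]
mk2 [0.42964642 0.25699657 0.01      ] [[-0.09115955  0.20651528]]
pad [ 0.59592134 -0.12117976  0.01      ] [[ 0.02134319 -0.19098669]]
tags [ 0.50489705 -0.14424724  0.01      ] [[-0.07199332 -0.20127377]]
```

```bash
cat >> h.py <<'E'
from scipy.spatial.transform import Rotation as R
def st(b=None):
    from workcell import get_obs
    o=get_obs();q=o['tool_rot'];m=R.from_quat([q[1],q[2],q[3],q[0]]).as_matrix()
    print('t',round(o['time'],2),'pos',o['tool_pos'].round(4),'jaw yaw deg',np.degrees(np.arctan2(m[1,2],m[0,2])).round(2),'ydir',m[:,1].round(3),'F',o['force'].round(1),'op',round(o['opening'],4),'q6',o['q'][5].round(3))
    if b is not None: print('board xy mm',(b.to(o['tool_pos'])*1000).round(1))
BD=B([.5485,.065],np.radians(8.0))
E
python3 - <<'E'
from h import *
st(BD)
t=np.array([[ 0.6118,0.1617],[ 0.4448, 0.1202]]);print(t.mean(0))
E
```

```text
t 0.15 pos [0.2183 0.5315 0.2133] jaw yaw deg 67.67 ydir [-0.001 -0.001 -1.   ] F [ 1.1 -0.9 -0.1] op 0.091 q6 -0.02
board xy mm [[-262.   507.9]]
[0.5283  0.14095]
```

Call:
move_arm --deltas '[{"dx": 0.0194, "dy": -0.0244, "rz": -0.012}, {"dx": 0.0194, "dy": -0.0244, "rz": -0.012}, {"dx": 0.0194, "dy": -0.0244, "rz": -0.012}, {"dx": 0.0194, "dy": -0.0244, "rz": -0.012}, {"dx": 0.0194, "dy": -0.0244, "rz": -0.012}, {"dx": 0.0194, "dy": -0.0244, "rz": -0.012}, {"dx": 0.0194, "dy": -0.0244, "rz": -0.012}, {"dx": 0.0194, "dy": -0.0244, "rz": -0.012}]' --fingers 0

```text
$.deltas[0]: bad value
```

Call:
move_arm --deltas '[{"dx": 0.0194, "dy": -0.0244, "dz": -0.015}, {"dx": 0.0194, "dy": -0.0244, "dz": -0.015}, {"dx": 0.0194, "dy": -0.0244, "dz": -0.015}, {"dx": 0.0194, "dy": -0.0244, "dz": -0.015}, {"dx": 0.0194, "dy": -0.0244, "dz": -0.015}, {"dx": 0.0194, "dy": -0.0244, "dz": -0.015}, {"dx": 0.0194, "dy": -0.0244, "dz": -0.015}, {"dx": 0.0194, "dy": -0.0244, "dz": 0}]'

```text
$.deltas[0]: bad value
```

```bash
python3 - <<'E'
from h import *
from workcell import *
st(BD)
s=snapshot('wrist');cv2.imwrite('pics/w1.png',s['color'][:,:,::-1])
s=snapshot('top');cv2.imwrite('pics/t1.png',cv2.resize(s['color'][140:275,200:410,::-1],None,fx=3.8,fy=3.8,interpolation=cv2.INTER_CUBIC))
E
```

```text
t 0.15 pos [0.2183 0.5315 0.2133] jaw yaw deg 67.67 ydir [-0.001 -0.001 -1.   ] F [ 1.1 -0.9 -0.1] op 0.091 q6 -0.02
board xy mm [[-262.   507.9]]
```

View pics/w1.png

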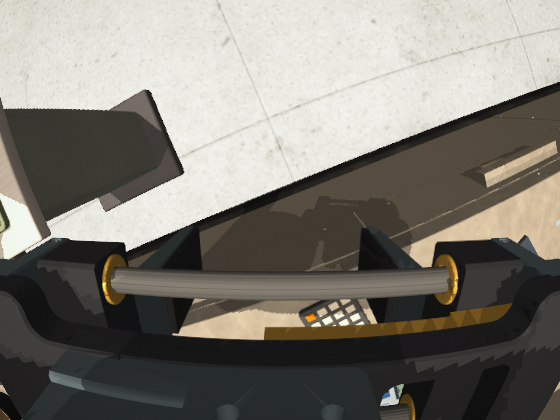

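View pics/t1.png

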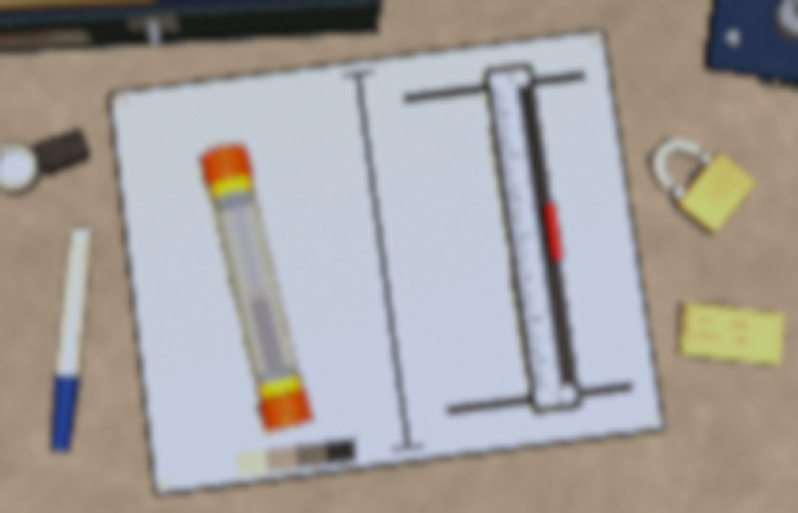

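Both moves were refused and nothing has moved. Each row probably needs all six keys, so I'll send full rows.

Call:
move_arm --deltas '[{"dx": 0.0194, "dy": -0.0244, "dz": 0, "rx": 0, "ry": 0, "rz": -0.012}, {"dx": 0.0194, "dy": -0.0244, "dz": 0, "rx": 0, "ry": 0, "rz": -0.012}, {"dx": 0.0194, "dy": -0.0244, "dz": 0, "rx": 0, "ry": 0, "rz": -0.012}, {"dx": 0.0194, "dy": -0.0244, "dz": 0, "rx": 0, "ry": 0, "rz": -0.012}, {"dx": 0.0194, "dy": -0.0244, "dz": 0, "rx": 0, "ry": 0, "rz": -0.012}, {"dx": 0.0194, "dy": -0.0244, "dz": 0, "rx": 0, "ry": 0, "rz": -0.012}, {"dx": 0.0194, "dy": -0.0244, "dz": 0, "rx": 0, "ry": 0, "rz": -0.012}, {"dx": 0.0194, "dy": -0.0244, "dz": 0, "rx": 0, "ry": 0, "rz": -0.012}]' --fingers 0

```text
time: 0.92
tool_pos: [0.3744, 0.3353, 0.214]
tool_rot: [0.686, -0.686, 0.17, -0.17]
force: [0.3, -0.3, -0.0]
opening: 0.0915
```

Call:
move_arm --deltas '[{"dx": 0.0194, "dy": -0.0244, "dz": -0.015, "rx": 0, "ry": 0, "rz": 0}, {"dx": 0.0194, "dy": -0.0244, "dz": -0.015, "rx": 0, "ry": 0, "rz": 0}, {"dx": 0.0194, "dy": -0.0244, "dz": -0.015, "rx": 0, "ry": 0, "rz": 0}, {"dx": 0.0194, "dy": -0.0244, "dz": -0.015, "rx": 0, "ry": 0, "rz": 0}, {"dx": 0.0194, "dy": -0.0244, "dz": -0.015, "rx": 0, "ry": 0, "rz": 0}, {"dx": 0.0194, "dy": -0.0244, "dz": -0.015, "rx": 0, "ry": 0, "rz": 0}, {"dx": 0.0194, "dy": -0.0244, "dz": -0.015, "rx": 0, "ry": 0, "rz": 0}, {"dx": 0.0194, "dy": -0.0244, "dz": 0, "rx": 0, "ry": 0, "rz": 0}]'

```text
time: 1.58
tool_pos: [0.5276, 0.1396, 0.106]
tool_rot: [-0.685, 0.687, -0.172, 0.168]
force: [0.2, 0.4, 0.5]
opening: 0.0911
```

```bash
python3 - <<'E'
from h import *
from workcell import *
st(BD)
s=snapshot('wrist');cv2.imwrite('pics/w2.png',s['color'][:,:,::-1])
E
```

```text
t 1.58 pos [0.5276 0.1396 0.106 ] jaw yaw deg 62.16 ydir [-0.006 -0.001 -1.   ] F [0.2 0.4 0.5] op 0.0911 q6 -0.847
board xy mm [[-10.3  76.8]]
```

View pics/w2.png

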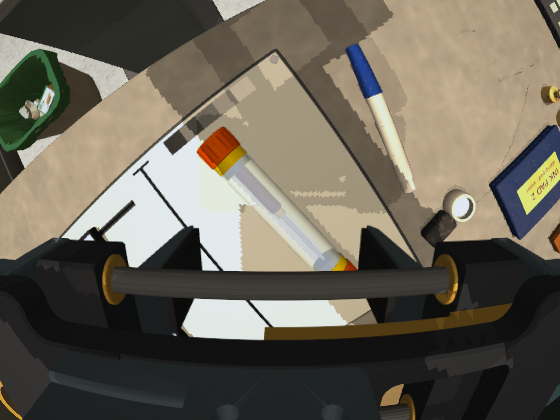

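The tube lies diagonally between the two open fingers, with one finger on each side of it. I'll go down.

Call:
move_arm --deltas '[{"dx": 0, "dy": 0, "dz": -0.018, "rx": 0, "ry": 0, "rz": 0}, {"dx": 0, "dy": 0, "dz": -0.018, "rx": 0, "ry": 0, "rz": 0}, {"dx": 0, "dy": 0, "dz": -0.016, "rx": 0, "ry": 0, "rz": 0}, {"dx": 0, "dy": 0, "dz": -0.014, "rx": 0, "ry": 0, "rz": 0}, {"dx": 0, "dy": 0, "dz": -0.012, "rx": 0, "ry": 0, "rz": 0}, {"dx": 0, "dy": 0, "dz": -0.011, "rx": 0, "ry": 0, "rz": 0}, {"dx": 0, "dy": 0, "dz": 0, "rx": 0, "ry": 0, "rz": 0}, {"dx": 0, "dy": 0, "dz": 0, "rx": 0, "ry": 0, "rz": 0}]'

```text
time: 2.3
tool_pos: [0.5287, 0.1416, 0.0198]
tool_rot: [-0.686, 0.686, -0.17, 0.17]
force: [-0.3, -0.1, -0.7]
opening: 0.091
```

```bash
python3 - <<'E'
from h import *
from workcell import *
st(BD)
s=snapshot('wrist');cv2.imwrite('pics/w3.png',s['color'][:,:,::-1])
s=snapshot('side');cv2.imwrite('pics/s3.png',cv2.resize(s['color'][150:270,180:360,::-1],None,fx=4,fy=4,interpolation=cv2.INTER_CUBIC))
E
```

```text
t 2.3 pos [0.5287 0.1416 0.0198] jaw yaw deg 62.17 ydir [-0.001 -0.    -1.   ] F [-0.3 -0.1 -0.7] op 0.091 q6 -0.845
board xy mm [[-9.  78.6]]
```

View pics/w3.png

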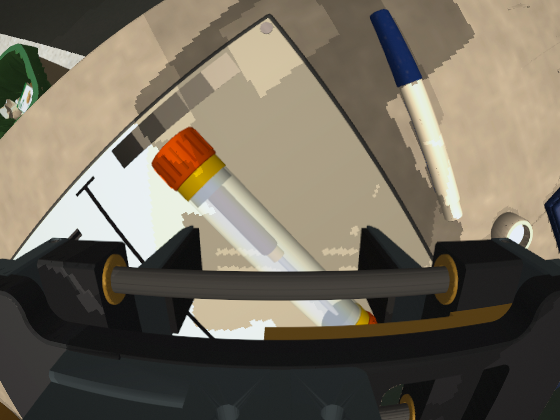

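View pics/s3.png

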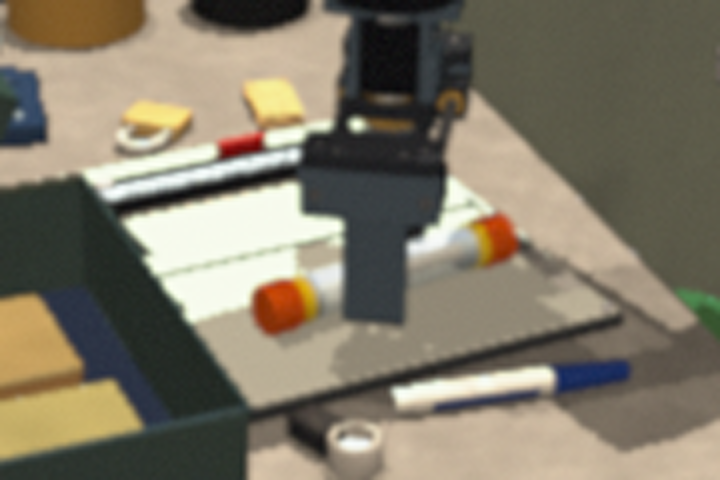

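Each finger is on its own side of the tube: the rear one towards the marker, the front one towards the line. Next I turn the gripper clockwise to straighten the tube.

Call:
move_arm --deltas '[{"dx": 0, "dy": 0, "dz": -0.003, "rx": 0, "ry": 0, "rz": -0.06}, {"dx": 0, "dy": 0, "dz": 0, "rx": 0, "ry": 0, "rz": -0.06}, {"dx": 0, "dy": 0, "dz": 0, "rx": 0, "ry": 0, "rz": -0.05}, {"dx": 0, "dy": 0, "dz": 0, "rx": 0, "ry": 0, "rz": -0.04}, {"dx": 0, "dy": 0, "dz": 0, "rx": 0, "ry": 0, "rz": -0.03}, {"dx": 0, "dy": 0, "dz": 0, "rx": 0, "ry": 0, "rz": -0.02}, {"dx": 0, "dy": 0, "dz": 0, "rx": 0, "ry": 0, "rz": -0.02}, {"dx": 0, "dy": 0, "dz": 0, "rx": 0, "ry": 0, "rz": -0.02}]'

```text
time: 3.07
tool_pos: [0.5295, 0.1416, 0.0177]
tool_rot: [0.653, -0.653, 0.271, -0.272]
force: [0.2, 0.1, 2.2]
opening: 0.0911
```

```bash
python3 - <<'E'
from h import *
from workcell import *
st(BD);print(get_obs()['moment'])
s=snapshot('top');cv2.imwrite('pics/t4.png',cv2.resize(s['color'][140:275,200:410,::-1],None,fx=3.8,fy=3.8,interpolation=cv2.INTER_CUBIC))
s=snapshot('wrist');cv2.imwrite('pics/w4.png',s['color'][:,:,::-1])
E
```

```text
t 3.07 pos [0.5295 0.1416 0.0177] jaw yaw deg 44.92 ydir [ 0.002  0.    -1.   ] F [0.2 0.1 2.2] op 0.0911 q6 -0.544
board xy mm [[-8.2 78.5]]
[0.01345782 0.02647637 0.21118349]
```

View pics/t4.png

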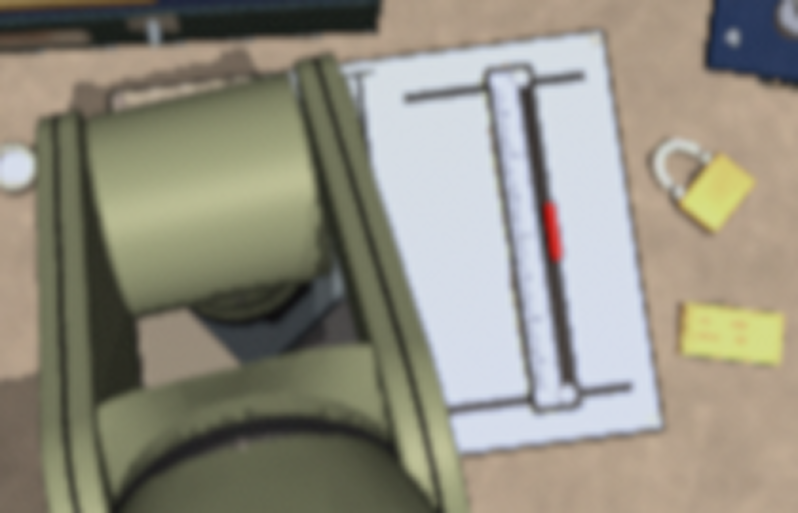

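View pics/w4.png

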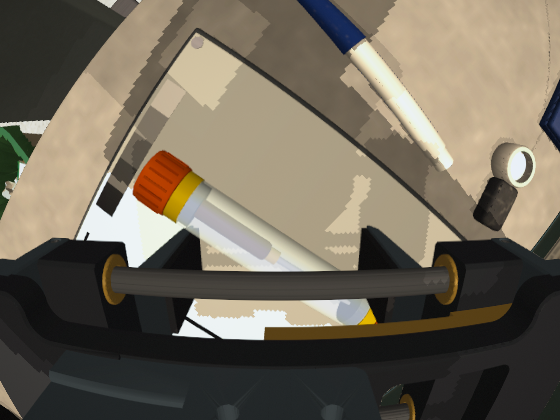

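Call:
move_arm --deltas '[{"dx": 0, "dy": 0, "dz": 0, "rx": 0, "ry": 0, "rz": -0.015}, {"dx": 0, "dy": 0, "dz": 0, "rx": 0, "ry": 0, "rz": -0.015}, {"dx": 0, "dy": 0, "dz": 0, "rx": 0, "ry": 0, "rz": 0}, {"dx": 0, "dy": 0, "dz": 0, "rx": 0, "ry": 0, "rz": 0.02}, {"dx": 0, "dy": 0, "dz": 0, "rx": 0, "ry": 0, "rz": 0.05}, {"dx": 0, "dy": 0, "dz": 0, "rx": 0, "ry": 0, "rz": 0.06}, {"dx": 0, "dy": 0, "dz": 0.015, "rx": 0, "ry": 0, "rz": 0}, {"dx": 0, "dy": 0, "dz": 0.03, "rx": 0, "ry": 0, "rz": 0}]'

```text
time: 3.83
tool_pos: [0.5254, 0.1407, 0.0587]
tool_rot: [-0.664, 0.668, -0.241, 0.235]
force: [0.8, 0.4, -0.2]
opening: 0.0913
```

Call:
move_arm --deltas '[{"dx": 0, "dy": 0, "dz": 0.04, "rx": 0, "ry": 0, "rz": 0}, {"dx": 0, "dy": 0.02, "dz": 0.03, "rx": 0, "ry": 0, "rz": -0.1}, {"dx": 0, "dy": 0.04, "dz": 0, "rx": 0, "ry": 0, "rz": -0.1}, {"dx": -0.01, "dy": 0.04, "dz": 0, "rx": 0, "ry": 0, "rz": -0.1}, {"dx": -0.01, "dy": 0.04, "dz": 0, "rx": 0, "ry": 0, "rz": -0.1}, {"dx": -0.01, "dy": 0.04, "dz": 0, "rx": 0, "ry": 0, "rz": -0.1}, {"dx": 0, "dy": 0.02, "dz": 0, "rx": 0, "ry": 0, "rz": -0.1}, {"dx": 0, "dy": 0, "dz": 0, "rx": 0, "ry": 0, "rz": -0.05}]'

```text
time: 4.5
tool_pos: [0.4976, 0.3459, 0.1311]
tool_rot: [0.556, -0.555, 0.438, -0.437]
force: [0.7, 0.1, 1.0]
opening: 0.0913
```

```bash
python3 - <<'E'
from h import *
from workcell import *
st(BD)
s=snapshot('top');cv2.imwrite('pics/t5.png',cv2.resize(s['color'][140:275,200:410,::-1],None,fx=3.8,fy=3.8,interpolation=cv2.INTER_CUBIC))
E
```

```text
t 4.5 pos [0.4976 0.3459 0.1311] jaw yaw deg 13.5 ydir [-0.001  0.002 -1.   ] F [0.7 0.1 1. ] op 0.0913 q6 0.351
board xy mm [[-11.3 285.2]]
```

View pics/t5.png

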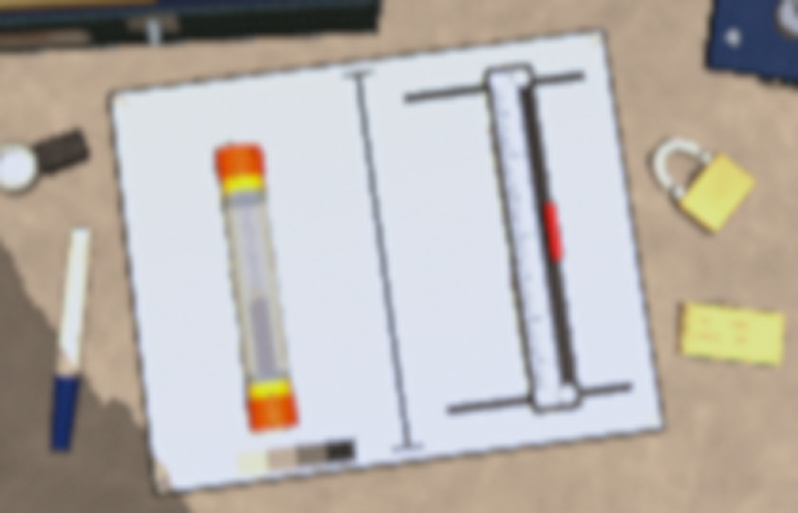

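```bash
cat >> h.py <<'E'
def tube(s,b=BD):
    im=s['color'][140:275,200:410];big=cv2.resize(im,None,fx=4,fy=4,interpolation=cv2.INTER_CUBIC)
    hsv=cv2.cvtColor(big,cv2.COLOR_RGB2HSV)
    m=((hsv[...,0]<32)&(hsv[...,1]>150)&(hsv[...,2]>120)).astype(np.uint8)
    m[:, int((385-200)*4-180):]=0
    n,l,stt,c=cv2.connectedComponentsWithStats(m)
    k=[i for i in np.argsort(-stt[1:,4])+1 if stt[i,4]>300]
    pts=[]
    for i in k[:2]:
        p=px2w(s,c2p(c[i],f=4),.025)[0];pts.append(p);print('cap',c[i].round(1),stt[i,4],(b.to(p)*1000).round(1))
    if len(pts)==2:
        pts.sort(key=lambda p:-p[0]);e=pts[0]-pts[1];mid=(pts[0]+pts[1])/2
        print('tube mid board mm',(b.to(mid)*1000).round(1),'len',np.linalg.norm(e).round(4),'skew deg',(np.degrees(np.arctan2(e[1],e[0])-b.yaw)).round(2),'world',mid.round(4))
E
python3 - <<'E'
from h import *
from workcell import *
import pickle
tube(pickle.load(open('pics/top0.pkl','rb')))
s=snapshot('top');tube(s)
print(BD.to(px2w(s,c2p([(239,145),(273,430)]),.025)))
E
```

```text
cap [297.9 424.9] 1921 [[-80.4  70.2]]
cap [238.1 178.5] 1877 [[62.9 87.1]]
tube mid board mm [[-8.8 78.7]] len 0.1443 skew deg 6.72 world [0.5289 0.1417 0.025 ]
cap [284.8 427. ] 1951 [[-80.6  77.7]]
cap [252.  176.1] 1834 [[63.3 79.1]]
tube mid board mm [[-8.7 78.4]] len 0.1439 skew deg 0.58 world [0.529  0.1414 0.025 ]
[[ 0.07680327  0.07773831]
 [-0.09505187  0.0779586 ]]
```

The tube is now within about 0.5° of the line, at board x −9 mm, y 78 mm. Next I bring the open gripper in behind it, with the jaws along the board's x.

Call:
move_arm --deltas '[{"dx": 0.005, "dy": -0.0316, "dz": 0, "rx": 0, "ry": 0, "rz": -0.02}, {"dx": 0.005, "dy": -0.0316, "dz": 0, "rx": 0, "ry": 0, "rz": -0.02}, {"dx": 0.005, "dy": -0.0316, "dz": 0, "rx": 0, "ry": 0, "rz": -0.02}, {"dx": 0.005, "dy": -0.0316, "dz": 0, "rx": 0, "ry": 0, "rz": -0.02}, {"dx": 0.005, "dy": -0.0316, "dz": 0, "rx": 0, "ry": 0, "rz": -0.016}, {"dx": 0, "dy": 0, "dz": -0.02, "rx": 0, "ry": 0, "rz": 0}, {"dx": 0, "dy": 0, "dz": -0.03, "rx": 0, "ry": 0, "rz": 0}, {"dx": 0, "dy": 0, "dz": -0.02, "rx": 0, "ry": 0, "rz": 0}]' --fingers 0.12

```text
time: 5.27
tool_pos: [0.5229, 0.1812, 0.0603]
tool_rot: [-0.533, 0.534, -0.465, 0.464]
force: [-0.3, -0.9, 0.3]
opening: 0.0802
```

```bash
python3 - <<'E'
from h import *
from workcell import *
st(BD)
E
```

```text
t 5.27 pos [0.5229 0.1812 0.0603] jaw yaw deg 7.9 ydir [-0.002 -0.001 -1.   ] F [-0.3 -0.9  0.3] op 0.0802 q6 0.175
board xy mm [[ -9.2 118.7]]
```

Call:
move_arm --deltas '[{"dx": 0, "dy": 0, "dz": -0.015, "rx": 0, "ry": 0, "rz": 0}, {"dx": 0, "dy": 0, "dz": -0.015, "rx": 0, "ry": 0, "rz": 0}, {"dx": 0, "dy": 0, "dz": -0.012, "rx": 0, "ry": 0, "rz": 0}, {"dx": 0, "dy": 0, "dz": 0, "rx": 0, "ry": 0, "rz": 0}, {"dx": 0.0006, "dy": -0.004, "dz": 0, "rx": 0, "ry": 0, "rz": 0}, {"dx": 0.0006, "dy": -0.004, "dz": 0, "rx": 0, "ry": 0, "rz": 0}, {"dx": 0.0004, "dy": -0.003, "dz": 0, "rx": 0, "ry": 0, "rz": 0}, {"dx": 0.0004, "dy": -0.003, "dz": 0, "rx": 0, "ry": 0, "rz": 0}]'

```text
time: 5.93
tool_pos: [0.5265, 0.1691, 0.0209]
tool_rot: [0.534, -0.533, 0.464, -0.464]
force: [-0.0, 0.1, -0.1]
opening: 0.0801
```

```bash
python3 - <<'E'
from h import *
from workcell import *
st(BD)
s=snapshot('wrist');cv2.imwrite('pics/w6.png',s['color'][:,:,::-1])
E
```

```text
t 5.93 pos [0.5265 0.1691 0.0209] jaw yaw deg 7.95 ydir [ 0.002  0.    -1.   ] F [-0.   0.1 -0.1] op 0.0801 q6 0.151
board xy mm [[ -7.3 106.1]]
```

View pics/w6.png

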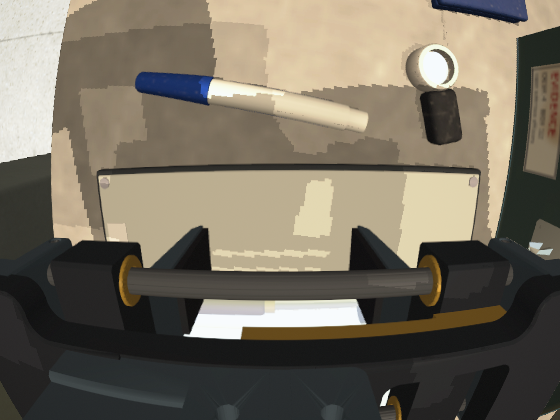

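Call:
move_arm --deltas '[{"dx": 0.0003, "dy": -0.002, "dz": -0.003, "rx": 0, "ry": 0, "rz": 0}, {"dx": 0.0004, "dy": -0.003, "dz": 0, "rx": 0, "ry": 0, "rz": 0}, {"dx": 0.0006, "dy": -0.004, "dz": 0, "rx": 0, "ry": 0, "rz": 0}, {"dx": 0.0006, "dy": -0.004, "dz": 0, "rx": 0, "ry": 0, "rz": 0}, {"dx": 0.0006, "dy": -0.004, "dz": 0, "rx": 0, "ry": 0, "rz": 0}, {"dx": 0.0006, "dy": -0.004, "dz": 0, "rx": 0, "ry": 0, "rz": 0}, {"dx": 0.0006, "dy": -0.004, "dz": 0, "rx": 0, "ry": 0, "rz": 0}, {"dx": 0.0006, "dy": -0.004, "dz": 0, "rx": 0, "ry": 0, "rz": 0}]'

```text
time: 6.65
tool_pos: [0.5303, 0.14, 0.017]
tool_rot: [0.534, -0.533, 0.464, -0.464]
force: [0.0, 0.6, 0.2]
opening: 0.0804
```

Call:
move_arm --deltas '[{"dx": 0.0006, "dy": -0.004, "dz": 0, "rx": 0, "ry": 0, "rz": 0}, {"dx": 0.0006, "dy": -0.004, "dz": 0, "rx": 0, "ry": 0, "rz": 0}, {"dx": 0.0006, "dy": -0.004, "dz": 0, "rx": 0, "ry": 0, "rz": 0}, {"dx": 0.0006, "dy": -0.004, "dz": 0, "rx": 0, "ry": 0, "rz": 0}, {"dx": 0.0004, "dy": -0.003, "dz": 0, "rx": 0, "ry": 0, "rz": 0}, {"dx": 0.0003, "dy": -0.002, "dz": 0, "rx": 0, "ry": 0, "rz": 0}, {"dx": 0.0001, "dy": -0.001, "dz": 0, "rx": 0, "ry": 0, "rz": 0}, {"dx": 0, "dy": 0, "dz": 0, "rx": 0, "ry": 0, "rz": 0}]'

```text
time: 7.32
tool_pos: [0.5334, 0.1183, 0.017]
tool_rot: [0.533, -0.533, 0.464, -0.464]
force: [-0.1, -0.8, -0.1]
opening: 0.0801
```

```bash
python3 - <<'E'
from h import *
from workcell import *
st(BD)
s=snapshot('side');cv2.imwrite('pics/s7.png',cv2.resize(s['color'][150:270,180:360,::-1],None,fx=4,fy=4,interpolation=cv2.INTER_CUBIC))
s=snapshot('top');cv2.imwrite('pics/t7.png',cv2.resize(s['color'][140:275,200:410,::-1],None,fx=3.8,fy=3.8,interpolation=cv2.INTER_CUBIC))
E
```

```text
t 7.32 pos [0.5334 0.1183 0.017 ] jaw yaw deg 7.95 ydir [ 0. -0. -1.] F [-0.1 -0.8 -0.1] op 0.0801 q6 0.058
board xy mm [[-7.5 54.9]]
```

View pics/s7.png

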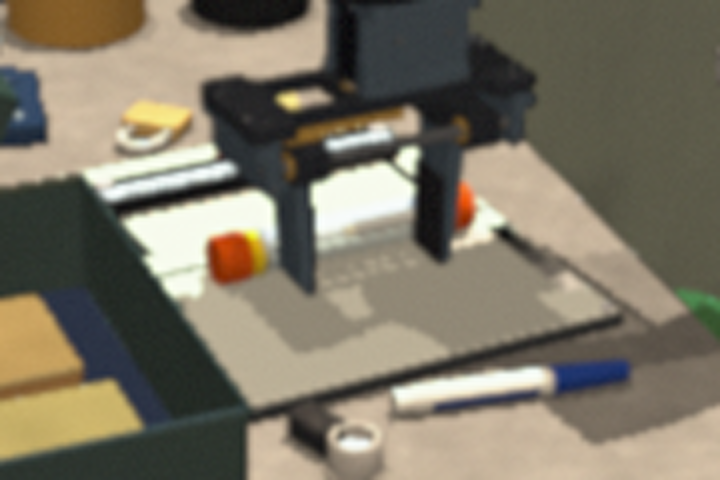

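View pics/t7.png

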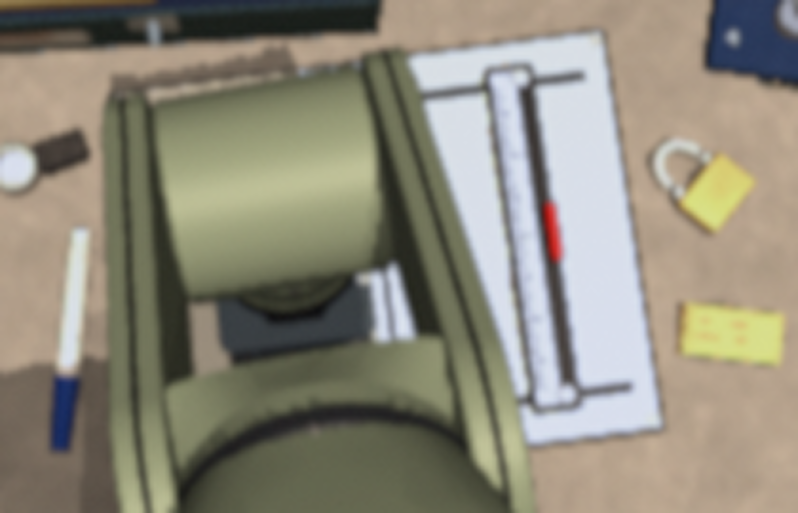

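```bash
cat >> h.py <<'E'
def sidecap(uv,s=None):
    from workcell import snapshot
    s=s or snapshot('side');return (BD.to(px2w(s,c2p(uv,180,150,4),.025))*1000).round(1)
E
python3 - <<'E'
from h import *
from workcell import *
s=snapshot('side')
hsv=cv2.cvtColor(s['color'],cv2.COLOR_RGB2HSV)
m=((hsv[...,0]<32)&(hsv[...,1]>140)&(hsv[...,2]>100)).astype(np.uint8)[150:270,180:360]
n,l,stt,c=cv2.connectedComponentsWithStats(m)
for i in range(1,n):
    if stt[i,4]>20: print(c[i]+[180,150],stt[i],BD.to(px2w(s,c[i]+[180,150],.025))*1000)
print(sidecap([(232,257),(466,205)],s))
E
```

```text
[198.32634731 154.74550898] [  2   0  34  12 334] [[  15.19397338 -358.40367499]]
[265.16326531 180.97959184] [75 28 25  7 49] [[ -78.53082271 -112.0667015 ]]
[295.525 200.975] [114  46   5  11  40] [[-92.59230641  23.9542251 ]]
[238.75510204 213.71428571] [ 52  58  15  13 147] [[60.84521405 23.93168556]]
[189.98245614 246.05263158] [ 0 93 20  7 57] [[212.4290645  109.70226242]]
[[ 63.6  23.5]
 [-94.2  24.1]]
```

The side view puts the tube at board y ≈ 24 mm and parallel, just ahead of the fingers, which are at y 55. I'll push on, slowing down.

Call:
move_arm --deltas '[{"dx": 0.0003, "dy": -0.002, "dz": 0, "rx": 0, "ry": 0, "rz": 0}, {"dx": 0.0004, "dy": -0.003, "dz": 0, "rx": 0, "ry": 0, "rz": 0}, {"dx": 0.0004, "dy": -0.003, "dz": 0, "rx": 0, "ry": 0, "rz": 0}, {"dx": 0.0004, "dy": -0.003, "dz": 0, "rx": 0, "ry": 0, "rz": 0}, {"dx": 0.0003, "dy": -0.002, "dz": 0, "rx": 0, "ry": 0, "rz": 0}, {"dx": 0.0003, "dy": -0.002, "dz": 0, "rx": 0, "ry": 0, "rz": 0}, {"dx": 0.0003, "dy": -0.002, "dz": 0, "rx": 0, "ry": 0, "rz": 0}, {"dx": 0.0001, "dy": -0.001, "dz": 0, "rx": 0, "ry": 0, "rz": 0}]'

```text
time: 8.13
tool_pos: [0.536, 0.1002, 0.017]
tool_rot: [0.533, -0.533, 0.464, -0.464]
force: [-0.7, -0.1, 0.3]
opening: 0.08
```

Call:
move_arm --deltas '[{"dx": 0.0001, "dy": -0.001, "dz": 0, "rx": 0, "ry": 0, "rz": 0}, {"dx": 0.0001, "dy": -0.001, "dz": 0, "rx": 0, "ry": 0, "rz": 0}, {"dx": 0.0001, "dy": -0.001, "dz": 0, "rx": 0, "ry": 0, "rz": 0}, {"dx": 0.0001, "dy": -0.001, "dz": 0, "rx": 0, "ry": 0, "rz": 0}, {"dx": 0, "dy": 0, "dz": 0, "rx": 0, "ry": 0, "rz": 0}, {"dx": 0, "dy": 0, "dz": 0, "rx": 0, "ry": 0, "rz": 0}, {"dx": 0, "dy": 0, "dz": 0, "rx": 0, "ry": 0, "rz": 0}, {"dx": 0, "dy": 0, "dz": 0, "rx": 0, "ry": 0, "rz": 0}]'

```text
time: 8.8
tool_pos: [0.5363, 0.0965, 0.017]
tool_rot: [0.534, -0.533, 0.464, -0.464]
force: [-0.5, -0.3, -0.5]
opening: 0.08
```

```bash
cat >> h.py <<'E'
def sidetube():
    from workcell import snapshot
    s=snapshot('side')
    hsv=cv2.cvtColor(s['color'],cv2.COLOR_RGB2HSV)
    m=((hsv[...,0]<32)&(hsv[...,1]>140)&(hsv[...,2]>100)).astype(np.uint8)[150:270,180:360]
    n,l,stt,c=cv2.connectedComponentsWithStats(m)
    for i in range(1,n):
        if stt[i,4]>20: print(stt[i],(BD.to(px2w(s,c[i]+[180,150],.025))*1000).round(1))
    cv2.imwrite('pics/side_now.png',cv2.resize(s['color'][150:270,180:360,::-1],None,fx=4,fy=4,interpolation=cv2.INTER_CUBIC))
E
python3 - <<'E'
from h import *
st(BD);sidetube()
E
cp pics/side_now.png pics/s8.png
```

```text
t 8.8 pos [0.5363 0.0965 0.017 ] jaw yaw deg 7.97 ydir [ 0.  0. -1.] F [-0.5 -0.3 -0.5] op 0.08 q6 0.018
board xy mm [[-7.7 32.9]]
[  2   0  34  12 334] [[  15.1 -358.3]]
[70 24 25  8 45] [[ -76.8 -139.4]]
[109  42   5  12  41] [[-91.3   3.2]]
[ 49  54  14  13 144] [[61.5  3.3]]
[ 0 93 20  7 51] [[213.1 109.8]]
```

View pics/s8.png

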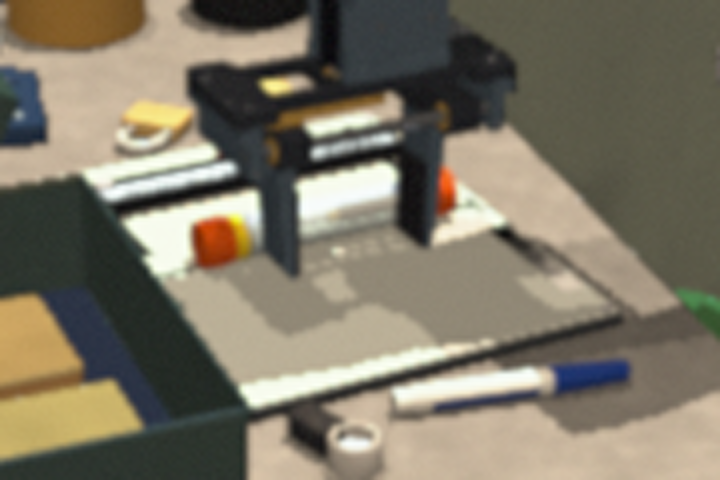

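Both estimates put the tube at y ≈ 3.3 mm. I'll push another 3 mm, then back away and check from above.

Call:
move_arm --deltas '[{"dx": 0.0001, "dy": -0.001, "dz": 0, "rx": 0, "ry": 0, "rz": 0}, {"dx": 0.0001, "dy": -0.001, "dz": 0, "rx": 0, "ry": 0, "rz": 0}, {"dx": 0.0001, "dy": -0.001, "dz": 0, "rx": 0, "ry": 0, "rz": 0}, {"dx": 0, "dy": 0, "dz": 0, "rx": 0, "ry": 0, "rz": 0}, {"dx": 0, "dy": 0, "dz": 0, "rx": 0, "ry": 0, "rz": 0}, {"dx": 0, "dy": 0, "dz": 0, "rx": 0, "ry": 0, "rz": 0}, {"dx": -0.0014, "dy": 0.01, "dz": 0, "rx": 0, "ry": 0, "rz": 0}, {"dx": -0.0028, "dy": 0.02, "dz": 0.01, "rx": 0, "ry": 0, "rz": 0}]'

```text
time: 9.52
tool_pos: [0.5311, 0.1226, 0.0256]
tool_rot: [-0.532, 0.534, -0.465, 0.464]
force: [-0.3, -1.0, -0.5]
opening: 0.0801
```

Call:
move_arm --deltas '[{"dx": -0.003, "dy": 0.02, "dz": 0.03, "rx": 0, "ry": 0, "rz": 0}, {"dx": -0.003, "dy": 0.02, "dz": 0.035, "rx": 0, "ry": 0, "rz": 0}, {"dx": -0.005, "dy": 0.03, "dz": 0.02, "rx": 0, "ry": 0, "rz": 0}, {"dx": -0.005, "dy": 0.04, "dz": 0, "rx": 0, "ry": 0, "rz": 0}, {"dx": -0.005, "dy": 0.04, "dz": 0, "rx": 0, "ry": 0, "rz": 0}, {"dx": -0.005, "dy": 0.04, "dz": 0, "rx": 0, "ry": 0, "rz": 0}, {"dx": 0, "dy": 0.02, "dz": 0, "rx": 0, "ry": 0, "rz": 0}, {"dx": 0, "dy": 0, "dz": 0, "rx": 0, "ry": 0, "rz": 0}]'

```text
time: 10.18
tool_pos: [0.5056, 0.3387, 0.112]
tool_rot: [0.536, -0.534, 0.463, -0.463]
force: [-0.4, -0.1, 0.7]
opening: 0.0801
```

```bash
python3 - <<'E'
from h import *
from workcell import *
st(BD);sidetube()
s=snapshot('top');tube(s);cv2.imwrite('pics/t9.png',cv2.resize(s['color'][140:275,200:410,::-1],None,fx=3.8,fy=3.8,interpolation=cv2.INTER_CUBIC))
E
```

```text
t 10.18 pos [0.5056 0.3387 0.112 ] jaw yaw deg 8.23 ydir [ 0.001  0.003 -1.   ] F [-0.4 -0.1  0.7] op 0.0801 q6 0.426
board xy mm [[ -4.4 277. ]]
[  2   0  34  12 333] [[  15.1 -358.4]]
[129  26  30  10  86] [[-220.9  -52.6]]
[55 33 10  6 38] [[  -4.8 -113.3]]
[102  42  11  12  86] [[-82.8  -0.8]]
[ 48  54  14  12 145] [[61.3 -0.3]]
[ 0 93 20  7 56] [[212.2 109.8]]
cap [426.7 409. ] 1947 [[-80.5  -2.5]]
cap [392.  157.6] 1892 [[63.9 -1.4]]
tube mid board mm [[-8.3 -2. ]] len 0.1444 skew deg 0.43 world [0.5406 0.0619 0.025 ]
```

View pics/t9.png

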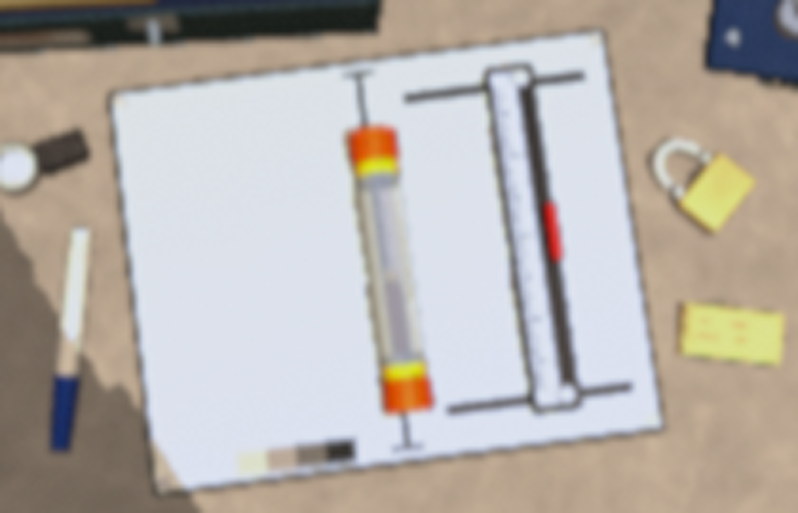

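The tube is on the line with about 0.4° of skew. The top view says y ≈ −2 mm and the side view −0.5 mm, so I'll measure the line itself in the side view to settle it.

```bash
python3 - <<'E'
from h import *
from workcell import *
s=snapshot('side')
cv2.imwrite('pics/s10.png',cv2.resize(s['color'][180:245,205:310,::-1],None,fx=7,fy=7,interpolation=cv2.INTER_CUBIC))
t=snapshot('top');cv2.imwrite('pics/t10.png',cv2.resize(t['color'][155:265,265:340,::-1],None,fx=5.4,fy=5.4,interpolation=cv2.INTER_CUBIC))
for n,c in (('s',s),('t',t)):
    for x in (.115,.1,-.11,-.115):
        p=np.r_[BD.w(x,0),.01]; q=w2px(c,p); print(n,x,q, (q-[205,180]+.5)*7-.5 if n=='s' else (q-[265,155]+.5)*5.4-.5)
E
```

```text
s 0.115 [[213.48260923 219.70391344]] [[ 62.37826463 280.92739411]]
s 0.1 [[219.40843439 218.37204365]] [[103.8590407  271.60430553]]
s -0.11 [[296.48103845 201.04944792]] [[643.36726914 150.34613542]]
s -0.115 [[298.19182567 200.66493677]] [[655.34277967 147.65455739]]
t 0.115 [[294.04742112 158.97051286]] [[159.05607404  23.64076943]]
t 0.1 [[294.86037364 165.22773868]] [[163.44601767  57.42978889]]
t -0.11 [[306.54305356 255.14832356]] [[226.5324892  543.00094722]]
t -0.115 [[306.82825426 257.3434889 ]] [[228.072573   554.85484005]]
```

View pics/s10.png

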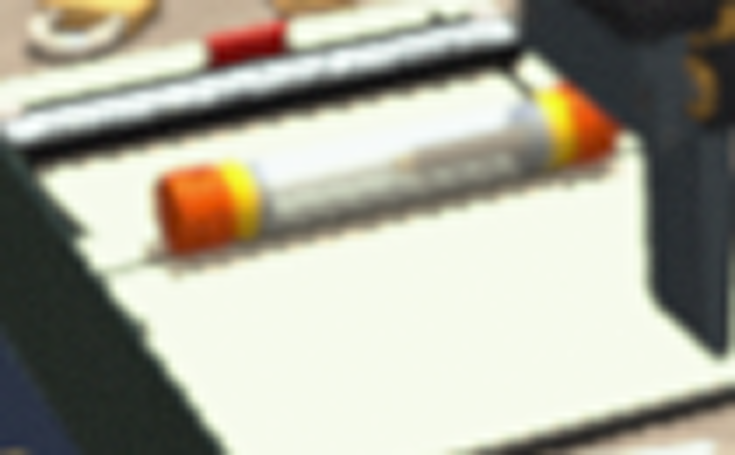

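View pics/t10.png

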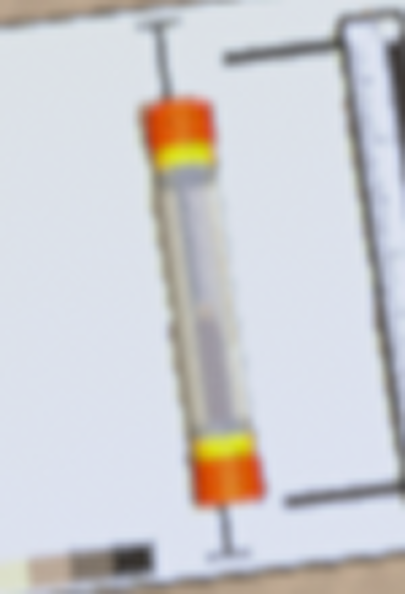

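The line in the side view falls within a pixel of the board fit, so the tube sits at about −0.5 to −2 mm, inside the 5 mm limit. Next I shut the fingers, cross high over the tube to the right of the scale, and push it home.

Call:
move_arm --deltas '[{"dx": 0.0051, "dy": -0.034, "dz": 0.005, "rx": 0, "ry": 0, "rz": 0}, {"dx": 0.0051, "dy": -0.034, "dz": 0, "rx": 0, "ry": 0, "rz": 0}, {"dx": 0.0051, "dy": -0.034, "dz": 0, "rx": 0, "ry": 0, "rz": 0}, {"dx": 0.0051, "dy": -0.034, "dz": 0, "rx": 0, "ry": 0, "rz": 0}, {"dx": 0.0051, "dy": -0.034, "dz": 0, "rx": 0, "ry": 0, "rz": 0}, {"dx": 0.0051, "dy": -0.034, "dz": 0, "rx": 0, "ry": 0, "rz": 0}, {"dx": 0.0051, "dy": -0.034, "dz": 0, "rx": 0, "ry": 0, "rz": 0}, {"dx": 0.0051, "dy": -0.034, "dz": 0, "rx": 0, "ry": 0, "rz": 0}]' --fingers 1

```text
time: 11.05
tool_pos: [0.5466, 0.0584, 0.1172]
tool_rot: [-0.533, 0.533, -0.465, 0.465]
force: [0.2, -0.3, -0.0]
opening: 0.0298
```

Call:
move_arm --deltas '[{"dx": 0.0051, "dy": -0.034, "dz": 0, "rx": 0, "ry": 0, "rz": 0}, {"dx": 0.0051, "dy": -0.034, "dz": 0, "rx": 0, "ry": 0, "rz": 0}, {"dx": 0.0051, "dy": -0.034, "dz": 0, "rx": 0, "ry": 0, "rz": 0}, {"dx": 0.0051, "dy": -0.034, "dz": 0, "rx": 0, "ry": 0, "rz": 0}, {"dx": 0, "dy": 0, "dz": 0, "rx": 0, "ry": 0, "rz": 0}, {"dx": 0, "dy": 0, "dz": 0, "rx": 0, "ry": 0, "rz": 0}, {"dx": 0, "dy": 0, "dz": 0, "rx": 0, "ry": 0, "rz": 0}, {"dx": 0, "dy": 0, "dz": 0, "rx": 0, "ry": 0, "rz": 0}]'

```text
time: 11.72
tool_pos: [0.567, -0.0739, 0.117]
tool_rot: [0.534, -0.534, 0.464, -0.464]
force: [0.8, -0.7, 0.2]
opening: 0.0004
```

```bash
python3 - <<'E'
from h import *
from workcell import *
st(BD)
s=snapshot('wrist');cv2.imwrite('pics/w11.png',s['color'][:,:,::-1])
s=snapshot('side');cv2.imwrite('pics/s11.png',cv2.resize(s['color'][100:270,150:360,::-1],None,fx=3.5,fy=3.5,interpolation=cv2.INTER_CUBIC))
E
```

```text
t 11.72 pos [ 0.567  -0.0739  0.117 ] jaw yaw deg 7.97 ydir [-0.  0. -1.] F [ 0.8 -0.7  0.2] op 0.0004 q6 -0.289
board xy mm [[  -1.1 -140.1]]
```

View pics/w11.png

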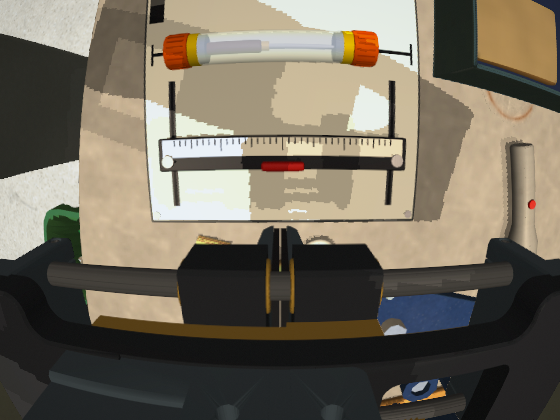

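View pics/s11.png

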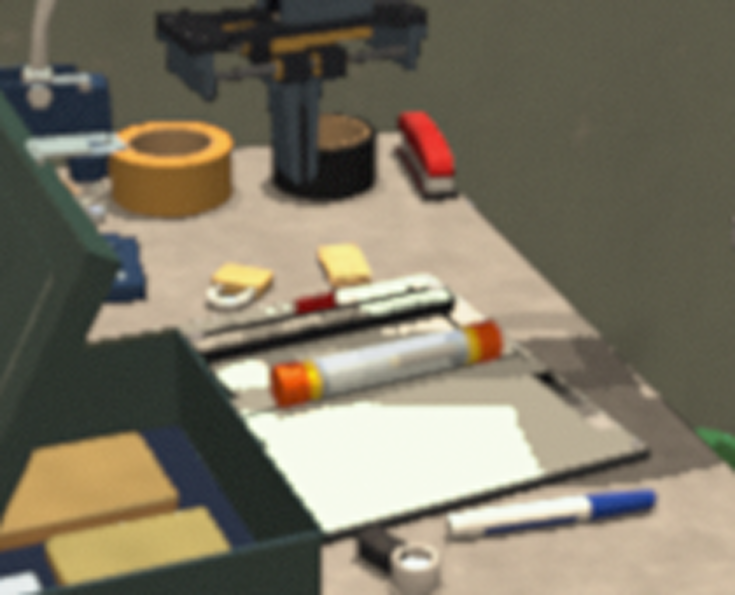

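The wrist view shows the tube lying on its line and the red tab at (283,167), straight ahead of the shut fingers. The board margin below the fingers is clear, so I'll go down.

Call:
move_arm --deltas '[{"dx": -0.0007, "dy": 0.005, "dz": -0.01, "rx": 0, "ry": 0, "rz": 0}, {"dx": 0, "dy": 0, "dz": -0.02, "rx": 0, "ry": 0, "rz": 0}, {"dx": 0, "dy": 0, "dz": -0.02, "rx": 0, "ry": 0, "rz": 0}, {"dx": 0, "dy": 0, "dz": -0.02, "rx": 0, "ry": 0, "rz": 0}, {"dx": 0, "dy": 0, "dz": -0.015, "rx": 0, "ry": 0, "rz": 0}, {"dx": 0, "dy": 0, "dz": -0.01, "rx": 0, "ry": 0, "rz": 0}, {"dx": 0, "dy": 0, "dz": -0.004, "rx": 0, "ry": 0, "rz": 0}, {"dx": 0, "dy": 0, "dz": 0, "rx": 0, "ry": 0, "rz": 0}]'

```text
time: 12.48
tool_pos: [0.5663, -0.0688, 0.0169]
tool_rot: [-0.533, 0.534, -0.464, 0.463]
force: [-0.4, -0.2, 0.3]
opening: 0.0002
```

```bash
python3 - <<'E'
from h import *
from workcell import *
st(BD)
s=snapshot('wrist');cv2.imwrite('pics/w12.png',s['color'][:,:,::-1])
E
```

```text
t 12.48 pos [ 0.5663 -0.0688  0.0169] jaw yaw deg 8.01 ydir [-0.002  0.    -1.   ] F [-0.4 -0.2  0.3] op 0.0002 q6 -0.281
board xy mm [[  -1. -135.]]
```

View pics/w12.png

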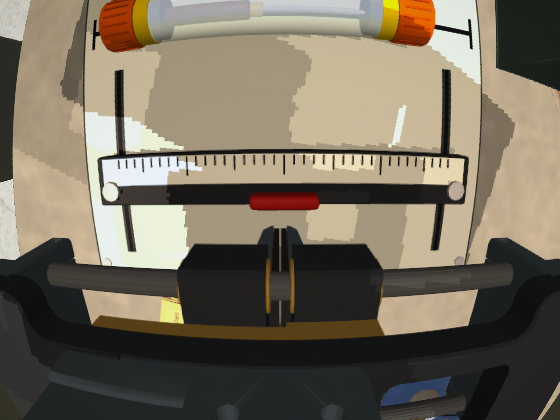

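Call:
move_arm --deltas '[{"dx": -0.0006, "dy": 0.004, "dz": 0, "rx": 0, "ry": 0, "rz": 0}, {"dx": -0.0006, "dy": 0.004, "dz": 0, "rx": 0, "ry": 0, "rz": 0}, {"dx": -0.0004, "dy": 0.003, "dz": 0, "rx": 0, "ry": 0, "rz": 0}, {"dx": -0.0004, "dy": 0.003, "dz": 0, "rx": 0, "ry": 0, "rz": 0}, {"dx": -0.0004, "dy": 0.003, "dz": 0, "rx": 0, "ry": 0, "rz": 0}, {"dx": -0.0006, "dy": 0.004, "dz": 0, "rx": 0, "ry": 0, "rz": 0}, {"dx": -0.0006, "dy": 0.004, "dz": 0, "rx": 0, "ry": 0, "rz": 0}, {"dx": -0.0006, "dy": 0.004, "dz": 0, "rx": 0, "ry": 0, "rz": 0}]'

```text
time: 13.2
tool_pos: [0.5631, -0.0403, 0.0183]
tool_rot: [0.534, -0.533, 0.464, -0.464]
force: [1.1, -2.7, 1.6]
opening: 0.0002
```

Call:
move_arm --deltas '[{"dx": -0.0006, "dy": 0.004, "dz": 0, "rx": 0, "ry": 0, "rz": 0}, {"dx": -0.0006, "dy": 0.004, "dz": 0, "rx": 0, "ry": 0, "rz": 0}, {"dx": -0.0006, "dy": 0.004, "dz": 0, "rx": 0, "ry": 0, "rz": 0}, {"dx": -0.0006, "dy": 0.004, "dz": 0, "rx": 0, "ry": 0, "rz": 0}, {"dx": -0.0006, "dy": 0.004, "dz": 0, "rx": 0, "ry": 0, "rz": 0}, {"dx": -0.0004, "dy": 0.003, "dz": 0, "rx": 0, "ry": 0, "rz": 0}, {"dx": -0.0003, "dy": 0.002, "dz": 0, "rx": 0, "ry": 0, "rz": 0}, {"dx": 0, "dy": 0, "dz": 0, "rx": 0, "ry": 0, "rz": 0}]'

```text
time: 13.87
tool_pos: [0.5585, -0.0148, 0.0178]
tool_rot: [-0.533, 0.534, -0.464, 0.464]
force: [0.7, 0.1, 0.5]
opening: 0.0003
```

```bash
python3 - <<'E'
from h import *
from workcell import *
st(BD)
s=snapshot('wrist');cv2.imwrite('pics/w13.png',s['color'][:,:,::-1])
E
```

```text
t 13.87 pos [ 0.5585 -0.0148  0.0178] jaw yaw deg 7.98 ydir [-0.001  0.001 -1.   ] F [0.7 0.1 0.5] op 0.0003 q6 -0.187
board xy mm [[ -1.2 -80.5]]
```

View pics/w13.png

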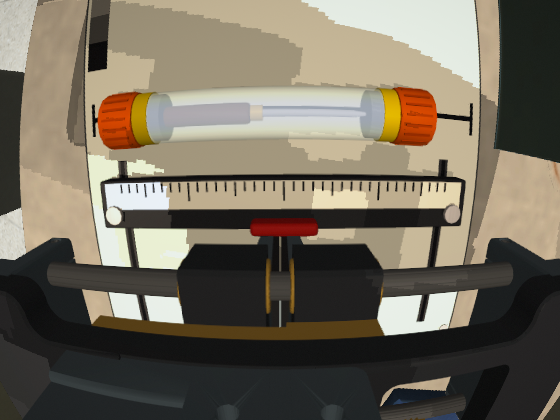

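The scale is moving with the fingers on the red tab, and the tube hasn't been disturbed. I'll push the last stretch slowly.

Call:
move_arm --deltas '[{"dx": -0.0003, "dy": 0.002, "dz": 0, "rx": 0, "ry": 0, "rz": 0}, {"dx": -0.0003, "dy": 0.002, "dz": 0, "rx": 0, "ry": 0, "rz": 0}, {"dx": -0.0003, "dy": 0.002, "dz": 0, "rx": 0, "ry": 0, "rz": 0}, {"dx": -0.0001, "dy": 0.001, "dz": 0, "rx": 0, "ry": 0, "rz": 0}, {"dx": -0.0001, "dy": 0.001, "dz": 0, "rx": 0, "ry": 0, "rz": 0}, {"dx": -0.0001, "dy": 0.001, "dz": 0, "rx": 0, "ry": 0, "rz": 0}, {"dx": -0.0001, "dy": 0.001, "dz": 0, "rx": 0, "ry": 0, "rz": 0}, {"dx": -0.0001, "dy": 0.001, "dz": 0, "rx": 0, "ry": 0, "rz": 0}]'

```text
time: 14.58
tool_pos: [0.5574, -0.0045, 0.0179]
tool_rot: [-0.533, 0.534, -0.464, 0.464]
force: [-0.3, -2.4, -0.7]
opening: 0.0001
```

```bash
python3 - <<'E'
from h import *
st(BD)
E
```

```text
t 14.58 pos [ 0.5574 -0.0045  0.0179] jaw yaw deg 7.96 ydir [-0. -0. -1.] F [-0.3 -2.4 -0.7] op 0.0001 q6 -0.168
board xy mm [[ -0.9 -70. ]]
```

Call:
move_arm --deltas '[{"dx": -0.0001, "dy": 0.001, "dz": 0, "rx": 0, "ry": 0, "rz": 0}, {"dx": -0.0001, "dy": 0.001, "dz": 0, "rx": 0, "ry": 0, "rz": 0}, {"dx": -0.0001, "dy": 0.001, "dz": 0, "rx": 0, "ry": 0, "rz": 0}, {"dx": 0, "dy": 0, "dz": 0, "rx": 0, "ry": 0, "rz": 0}, {"dx": 0, "dy": 0, "dz": 0, "rx": 0, "ry": 0, "rz": 0}, {"dx": 0, "dy": 0, "dz": 0, "rx": 0, "ry": 0, "rz": 0}, {"dx": 0, "dy": 0, "dz": 0, "rx": 0, "ry": 0, "rz": 0}, {"dx": 0, "dy": 0, "dz": 0, "rx": 0, "ry": 0, "rz": 0}]'

```text
time: 15.25
tool_pos: [0.5574, -0.004, 0.018]
tool_rot: [-0.533, 0.535, -0.462, 0.465]
force: [-0.2, -10.8, -0.8]
opening: 0.0004
```

```bash
python3 - <<'E'
from h import *
st(BD)
E
```

```text
t 15.25 pos [ 0.5574 -0.004   0.018 ] jaw yaw deg 8.08 ydir [ 0.    -0.004 -1.   ] F [ -0.2 -10.8  -0.8] op 0.0004 q6 -0.162
board xy mm [[ -0.8 -69.6]]
```

The force rose to 11 N with no more travel at y −69.6 mm, where I expected the end stop. I'll back off and check.

Call:
move_arm --deltas '[{"dx": 0.0006, "dy": -0.004, "dz": 0, "rx": 0, "ry": 0, "rz": 0}, {"dx": 0.0014, "dy": -0.01, "dz": 0, "rx": 0, "ry": 0, "rz": 0}, {"dx": 0.002, "dy": -0.015, "dz": 0.005, "rx": 0, "ry": 0, "rz": 0}, {"dx": 0, "dy": 0, "dz": 0.03, "rx": 0, "ry": 0, "rz": 0}, {"dx": 0, "dy": 0, "dz": 0.035, "rx": 0, "ry": 0, "rz": 0}, {"dx": 0, "dy": -0.02, "dz": 0.035, "rx": 0, "ry": 0, "rz": 0}, {"dx": -0.01, "dy": -0.035, "dz": 0.01, "rx": 0, "ry": 0, "rz": 0}, {"dx": -0.01, "dy": -0.035, "dz": 0, "rx": 0, "ry": 0, "rz": 0}]'

```text
time: 15.92
tool_pos: [0.5445, -0.1214, 0.1374]
tool_rot: [0.536, -0.532, 0.46, -0.466]
force: [1.5, -0.9, -0.1]
opening: 0.0005
```

Call:
move_arm --deltas '[{"dx": -0.01, "dy": -0.035, "dz": 0, "rx": 0, "ry": 0, "rz": 0}, {"dx": -0.01, "dy": -0.035, "dz": 0, "rx": 0, "ry": 0, "rz": 0}, {"dx": -0.01, "dy": -0.035, "dz": 0, "rx": 0, "ry": 0, "rz": 0}, {"dx": -0.01, "dy": -0.03, "dz": 0, "rx": 0, "ry": 0, "rz": 0}, {"dx": 0, "dy": 0, "dz": 0, "rx": 0, "ry": 0, "rz": 0}, {"dx": 0, "dy": 0, "dz": 0, "rx": 0, "ry": 0, "rz": 0}, {"dx": 0, "dy": 0, "dz": 0, "rx": 0, "ry": 0, "rz": 0}, {"dx": 0, "dy": 0, "dz": 0, "rx": 0, "ry": 0, "rz": 0}]'

```text
time: 16.58
tool_pos: [0.5018, -0.2545, 0.133]
tool_rot: [0.534, -0.533, 0.464, -0.464]
force: [-0.3, -0.0, 0.1]
opening: 0.0002
```

```bash
python3 - <<'E'
from h import *
from workcell import *
st(BD);sidetube()
s=snapshot('top');tube(s);cv2.imwrite('pics/t14.png',cv2.resize(s['color'][140:275,200:410,::-1],None,fx=3.8,fy=3.8,interpolation=cv2.INTER_CUBIC))
E
```

```text
t 16.58 pos [ 0.5018 -0.2545  0.133 ] jaw yaw deg 8.02 ydir [ 0.     0.001 -1.   ] F [-0.3 -0.   0.1] op 0.0002 q6 -0.631
board xy mm [[ -90.7 -309.9]]
[  2   0  34  12 334] [[  15.1 -358.3]]
[64 41 11  6 37] [[ -6.  -60.7]]
[103  41  10  13 108] [[-86.6  -4.3]]
[ 47  54  15  12 148] [[61.7 -0.4]]
[ 0 93 20  7 56] [[212.8 109.6]]
cap [426.4 409.6] 2004 [[-80.8  -2.3]]
cap [392.1 157.5] 1893 [[64.  -1.5]]
tube mid board mm [[-8.4 -1.9]] len 0.1448 skew deg 0.34 world [0.5404 0.0619 0.025 ]
```

View pics/t14.png

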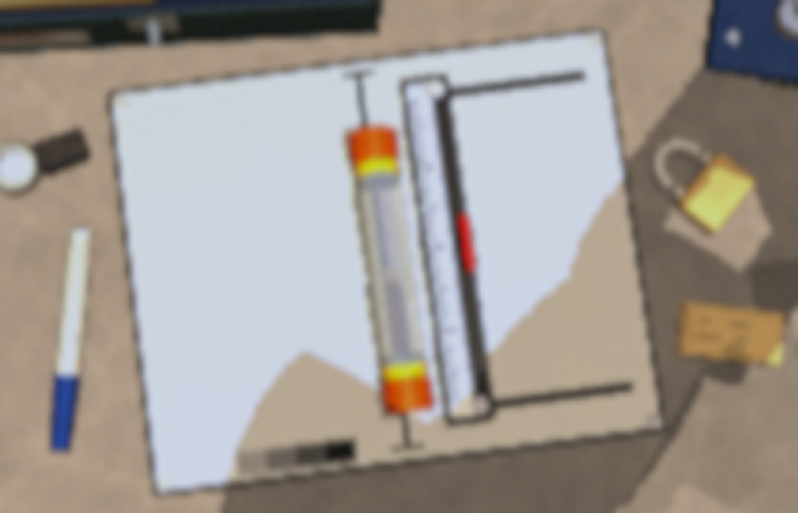

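```bash
python3 - <<'E'
from h import *
from workcell import *
s=snapshot('top')
print(BD.to(px2w(s,c2p([(403,82),(447,420),(448,80),(491,412)]),.025))*1000)
tube(s)
E
```

```text
[[ 102.73742468  -25.03279751]
 [-101.86561784  -24.46714229]
 [ 100.54860219  -52.10527365]
 [-100.40622292  -50.78650245]]
cap [426.4 409.6] 2006 [[-80.8  -2.3]]
cap [392.  157.5] 1892 [[64.  -1.4]]
tube mid board mm [[-8.4 -1.9]] len 0.1447 skew deg 0.34 world [0.5404 0.062  0.025 ]
```

The scale's near edge is 25 mm from the line, which is home, and the tube hasn't moved. I'm handing in.

```bash
python3 -c "
from workcell import *
print(close_job())"
```

```text
the job is handed in; nothing more can be done
None
```

The job is handed in at about 17 s of the 58 s allowed. The tube rests on the black line and the scale is fully home.

- **Tube:** I straightened it with the open fingers on opposite sides, turning them without pinching. Then I pushed it with both open fingertips so it rolled sideways about 80 mm onto the line.
- **Scale:** I pushed it with shut fingers until the force rose to about 11 N at the end stop, then drew the arm clear.

**Last checks:**
- **Tube position:** The top view put it about 1.9 mm right of the line and 8 mm towards the robot from its middle, with about 0.3° of skew. It did not move between the last pictures.
- **Scale position:** Its near edge measured about 25 mm from the line, as it should when home.
- **Bystanders:** None of the four looked moved in the last top picture. I did not measure their positions again.

**Disagreements:**
- **Side view:** Before the scale push it put the tube 0.3–0.8 mm right of the line. In the last picture its near-end reading was −4.3 mm, with the far end at −0.4 mm. The top view showed no such change, so I took that as an error in picking out the cap and did not check it further. Every reading is within the 5 mm limit.
- **First moves:** The first two move calls were refused for rows with missing values, and the arm did not move.

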